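Brace a sample jar and open its tight cap

ROBOT

A 6-joint arm with a two-finger parallel gripper is mounted at the origin on the work surface. World frame = base frame: x ahead of the robot, y to its left, z up, the work surface at z = 0. Lengths are in m, angles in rad, forces in N, time in s.
With the tool pointing down it reaches from about 0.275 to 1 m from the base axis. Payload 8.4 kg.
Tool frame: the origin (TCP) lies between the finger pads; the fingertips stand 25 mm ahead of it and the grasp point (between the pads) lies 6 mm ahead of it; z points along the fingers, y is the direction in which the jaws open and shut (so a half turn about z gives the same grasp; the last joint's range is limited). The gripper opens to 85 mm and grips with 20 to 120 N. Pads are 22 mm wide; open, the fingers measure 114 mm over their backs; the gripper's body (76 mm by 85 mm) begins 54 mm behind the grasp point. The pads swing forward as they close: fully open they stand 13 mm farther back than shut.
Start: joints at [-1.144, 0.353, 1.633, -0, 1.155, -0.002], TCP at [0.26, -0.568, 0.256] pointing down, gripper open.
Joint ranges: [-2.63, 2.63], [-0.92, 2.1], [0.06, 2.66], [-1.3, 4.44], [0, 2.69], [-3.02, 3.02]. Speed limits (rad/s): [2.22, 2.22, 2.79, 3.14, 3.14, 3.14].

INTERFACE

Orientations are given as a rotation vector (axis times angle).
In Python, from rig import * gives the robot as it stands.
- The arm moves only by the shell command python3 -m handwheel 'ROWS'. ROWS is JSON, a list of rows, each a list of 5 numbers: the shift along the tool's x, y, z in cm, then the turn about the tool's z in rad, then the opening, from 0 (shut) to 1 (fully open). In form: [[x, y, z, yaw, claw], ...]. A call has 1 to 20 rows; each row is the pose to reach, as a shift and turn from the pose commanded when the call began, along the tool's axes at that moment; what a row does not reach only later rows make up. A row lasts 1/12 s, in which the tool goes at most 41.7 mm and 7.16 degrees, less where a joint would pass 70% of its speed; a pose out of reach is approached as far as the arm can. A call with a gripper value outside its range is refused whole. The fingers move at their own pace and stop on an object; the grip force is fixed at half the most. Time passes only in rows, so rows that repeat a pose let the fingers close. It gives the time, the measured TCP pose, the force and the opening at its end, in the units of the state.
- read_state(): the state, without advancing time (a new reading comes with each control period).
- get_image(name): name is "scene" or "top" or "wrist"; returns (picture, depth): 384x512x3 uint8, red, green, blue; 384x512 float32, m along the optical axis (not along the pixel's ray), 0 where there is no reading.
- get_calibration(name): a dict with "fovy" (degrees; the focal length in pixels is half the picture's height over the tangent of half this angle, whatever the lens; pixels are square), "cx", "cy" (the principal point, pixels), "k1" (the pictures are not rectified: a ray, as slopes to the right and down, at radius r is drawn at 1 + k1 r^2 times it, then the intrinsics apply), "xyz" and "rotation" of the camera in the world. Camera axes: x right, y up, looking along -z (the intrinsics and any distortion apply to the point x, -y, -z); pixel columns grow to the right and rows downward; lengths in m; the calibration is good to about 2 mm. A picture is of the moment at which its call begins: read the wrist's pose just before it. get_calibration takes no time and is no camera call; for the wrist camera it gives the pose at the moment of the call.
- close_job(): hands the job in, once; it reports no verdict.
Trained networks look in the newest picture that a camera, given by its name, has taken for a name from the list of things; names that differ only in an ending like _2 or _b are one class to them, and where a whole thing is asked for, a point or a joint stands for the part that bears it (a point fixed in the world has none). Each returns a list of dicts, best first, with "confidence" (0 to 1); they miss things now and then, are a little off and sometimes report something else, mostly with a low value. They report only what shows in the picture. A call takes as long as a camera call. They do not tell look-alikes from the thing itself.
- find_in(camera, label): "rect" ([left, top, right, bottom] as shares, 0 to 1, of the picture: columns of its width, rows of its height, round what is visible of it).
- mark_of(camera, label): "point" ([column, row] as shares, 0 to 1, of the picture: columns of its width, rows of its height: a listed point, or the origin of a listed thing).
The state is a dict: "time": time; "joint_pos": joint angles; "qd": joint speeds; "joint_efforts": joint torques, N m; "eef_pos": TCP position; "ee_rot": TCP orientation; "wrist_force": force on the tool from outside, world axes, zero at the start; "moment": the same for the moment, N m; "gripper_width": finger opening in m.
Only numpy, scipy, OpenCV 4.12 (cv2) and the standard library are available. Lean on these libraries where they do the work, as an engineer would, in place of code of your own. Each camera call takes 0.05 s, during which the arm holds its last target. There are 200 camera calls.

TASK

Set the closed square jar fully down into the free place of the two-place brace on the bench, so that the brace keeps it from turning. Then unscrew its tight cap anticlockwise until it comes free, lift it off level, and finish still gripping the cap clear of the jar's mouth, just above it and centred over it. Keep the jar upright, leave it seated in the brace, and do not disturb the open jar or the other things on the bench.

Things in the scene. Friction and masses are not known exactly. Their poses are not given: they have to be found in the camera images.
- jar: the closed jar: opaque white plastic, square body 64 x 64 mm, 70 mm high, then a round neck 36 mm in diameter up to the mouth at 102 mm; about 0.35 kg. Origin at the centre of its underside, z up, x and y square to its sides; any quarter turn fits a socket. It starts on the bench, where it would spin with the cap. It can be carried by its tight cap
- cap: the jar's round ribbed black cap, 56 mm diameter, 28 mm high, 40 g. Origin on its axis at its lower edge, z up; screwed on, 78 mm above the jar's underside. The mouth reaches 24 mm up inside it. Inner lugs catch under tabs on the neck: it lifts straight off only when turned 0.85 rad or more anticlockwise seen from above. Turning takes about 0.3 N m: grip across its diameter, 25 N or more
- thread (a joint): how far the cap has been unscrewed from the jar, rad: 0 tight, grows anticlockwise seen from above, cap free above about 0.85, end stop at 1.15 (at most about 0.05 of play between it and the cap)
- brace: the brace: a grey block 92 mm (x) by 226 mm (y) by 45 mm high, fixed to the bench, with two square sockets side by side along its y axis. Origin at the centre of its underside, z up
- brace_hole0 (a point): centre of the mouth of the socket on the brace's +y side, at the block's top. Sockets are 68 x 68 mm, square to the block, with a small chamfer, 37 mm deep: their floor lies 8 mm above the bench. One socket, hole0 or hole1, holds the open jar and the other is free
- brace_hole1 (a point): centre of the mouth of the socket on the brace's -y side, the same as the other
- open_jar: a white jar of the same shape without a cap (bare neck), 102 mm high, standing in one of the two sockets (which one varies), so its top is 110 mm above the bench. Origin at the centre of its underside
- flask: bystander: clear flat culture flask lying down, 75 x 110 x 32 mm with a capped neck along its y; origin under the centre of its body
- dishes: bystander: stack of three clear culture dishes, 90 mm diameter, 48 mm high; origin under its centre
- mouse: bystander: black computer mouse, 105 x 60 x 34 mm; origin under its centre
- tip_box: bystander: grey box of pipette tips, 85 x 120 x 60 mm; origin under its centre
- timer: bystander: flat white bench timer, 70 x 70 x 18 mm; origin under its centre
- vial: bystander: small glass vial, 28 mm diameter, 55 mm high; origin under its centre
There are look-alikes about, which are no part of the job. What is shaped like the cap but brown or green is not meant.

How it is judged:
By the outcome, as a careful person would: the job done as asked, in the order asked, and still so for the second after the job is handed in, while the arm keeps its last pose, push and grip.
It also fails if it takes over 48 s, if anything falls off the work surface, if the arm or the gripper's body presses on something with over 40 N, if the wrist force passes 120 N, or if a joint passes its speed limit or range.

## Working session

There is one attempt and no reset: what is moved stays moved. The work goes in short steps, Python scripts to look and compute and a shell command to move; the robot and the scene stay as the last step left them, time stands still between calls to the robot, and variables do not carry over. Pictures are saved under pics/ and viewed, about 8 in all and at most 12, crops included, and the job is handed in when it is done.

```bash
mkdir -p pics
cat > h.py <<'E'
from rig import *
import numpy as np, cv2
from scipy.spatial.transform import Rotation as R
def Rm(c):
    r=np.array(c["rotation"],float)
    return r if r.shape==(3,3) else R.from_rotvec(r).as_matrix()
def ray(c,u,v,H=384):
    f=H/2/np.tan(np.radians(c["fovy"])/2)
    x=(np.asarray(u,float)-c["cx"])/f; y=(np.asarray(v,float)-c["cy"])/f
    a,b=x,y
    for _ in range(20):
        s=1+c["k1"]*(a*a+b*b); a,b=x/s,y/s
    return a,b
def world(c,u,v,d):
    a,b=ray(c,u,v); p=np.stack([a*d,-b*d,-np.ones_like(a)*d],-1)
    return p@Rm(c).T+np.array(c["xyz"])
def onz(c,u,v,z):
    a,b=ray(c,u,v); dr=np.stack([a,-b,-np.ones_like(a)],-1)@Rm(c).T; o=np.array(c["xyz"])
    return o+dr*((z-o[2])/dr[...,2])[...,None]
def cloud(name):
    c=get_calibration(name); p,d=get_image(name)
    v,u=np.mgrid[0:384,0:512]; W=world(c,u,v,d); W[d==0]=np.nan
    return c,p,d,W
def save(p,n,s=1.5): cv2.imwrite('pics/'+n,cv2.resize(p[...,::-1],None,fx=s,fy=s,interpolation=cv2.INTER_CUBIC))
E
python3 - <<'E'
from h import *
print(read_state())
ims=[]
for n in ["top","scene"]:
    c,p,d,W=cloud(n); print(n,c); save(p,n+'0.png')
    for l in ["jar","cap","brace","brace_hole0","brace_hole1","open_jar"]:
        for m in mark_of(n,l)[:3]:
            u,v=m["point"][0]*512,m["point"][1]*384
            print(l,round(m["confidence"],2),round(u),round(v),W[min(int(v),383),min(int(u),511)].round(3))
E
```

```text
{'time': 0.0, 'joint_pos': array([-1.14439676e+00,  3.53664452e-01,  1.63412833e+00,  1.08712248e-06,
        1.15519327e+00, -2.38876553e-03]), 'qd': array([ 1.57766608e-03, -5.02071081e-04,  1.47689933e-03,  3.36719537e-04,
       -3.76579728e-04, -3.69295618e-05]), 'joint_efforts': array([-4.02767517e-03, -6.05258131e+01, -3.42063332e+01, -3.42245412e-04,
        9.47844033e-03,  1.90017209e-05]), 'eef_pos': array([ 0.2596818 , -0.56801829,  0.25555396]), 'ee_rot': array([-3.06833626e+00, -6.68100591e-01,  4.58830024e-04]), 'wrist_force': array([-0.42649049,  0.58184763,  0.03874639]), 'moment': array([-0.01927014, -0.03808242, -0.00542005]), 'gripper_width': 0.08547705492365612}
top {'fovy': 43.41934654159913, 'cx': 249.24211549128188, 'cy': 185.94943829000115, 'k1': 0.06902280392242807, 'xyz': array([ 0.25079466, -0.0392019 ,  1.67090349]), 'rotation': array([ 0.15198639, -0.16662064, -1.5905481 ])}
jar 0.5 314 194 [ 0.545 -0.273  0.09 ]
cap 0.71 290 215 [ 0.483 -0.197  0.023]
cap 0.53 317 218 [ 0.47  -0.285  0.026]
cap 0.51 319 187 [ 0.562 -0.289  0.106]
brace 0.88 214 211 [0.5
[... 262 characters left out ...]
02 -0.002  0.085]
scene {'fovy': 51.97220956073604, 'cx': 261.54765030062794, 'cy': 188.56461671311885, 'k1': -0.04051274655372856, 'xyz': array([1.38903296, 0.01513983, 0.71832656]), 'rotation': array([0.6820785 , 0.75673113, 1.52641768])}
jar 0.68 184 202 [ 0.604 -0.268  0.055]
cap 0.67 179 185 [ 0.589 -0.277  0.1  ]
cap 0.6 194 183 [ 0.486 -0.268  0.03 ]
cap 0.59 219 185 [ 0.495 -0.195  0.03 ]
brace 0.97 309 199 [0.551 0.066 0.04 ]
brace 0.35 181 182 [ 0.586 -0.274  0.107]
brace_hole0 0.8 288 192 [0.548 0.008 0.059]
brace_hole0 0.64 330 184 [0.456 0.129 0.023]
brace_hole1 0.8 288 192 [0.548 0.008 0.059]
brace_hole1 0.64 330 184 [0.456 0.129 0.023]
open_jar 0.92 288 201 [0.561 0.006 0.041]
```

View pics/top0.png

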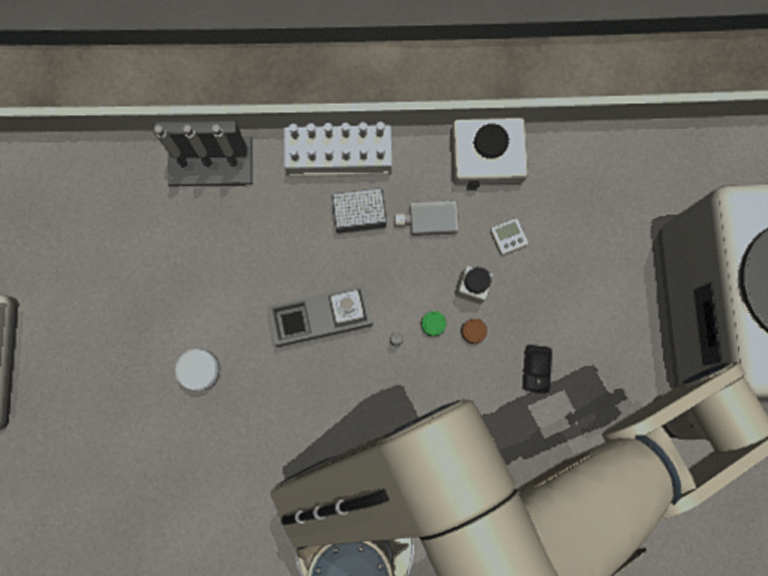

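View pics/scene0.png

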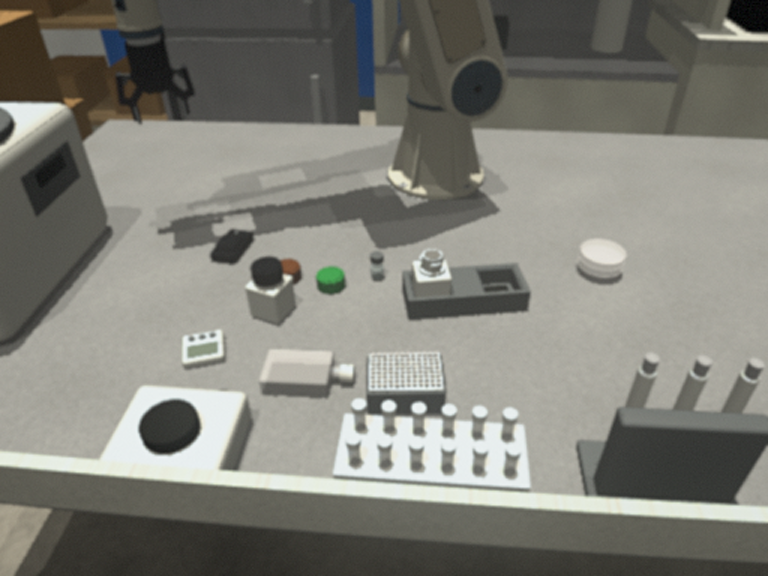

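Both pictures agree. The black cap on the white jar is at (318,187) in top. The brown cap (316,220) and green cap (289,215) lie loose on the bench, so they are not meant. The free socket is at (195,213), +y side; the open jar is at (231,204). I'll estimate poses and make the confirming crop.

```bash
cat >> h.py <<'E'
def rect(P):
    (x,y),(w,h),a=cv2.minAreaRect((P[:,:2]*1000).astype(np.float32)); return round(x,1),round(y,1),round(w,1),round(h,1),round(a,1)
def sel(W,cx,cy,r,z0,z1):
    with np.errstate(invalid='ignore'):
        m=(abs(W[...,0]-cx)<r)&(abs(W[...,1]-cy)<r)&(W[...,2]>z0)&(W[...,2]<z1)
    return m
E
python3 - <<'E'
from h import *
for n in ["top","scene"]:
    c,p,d,W=cloud(n)
    for nm,a in dict(cap=(.567,-.29,.06,.098,.12),jarshoulder=(.567,-.29,.07,.06,.08),brace=(.505,.065,.16,.035,.055),oj=(.5,.0,.05,.1,.13),floor=(.4,.2,.05,-.05,.05)).items():
        m=sel(W,*a); P=W[m]
        if len(P)>5: print(n,nm,len(P),P.mean(0).round(3),rect(P))
    if n=="top": save(p[150:260,170:350],'crop_top.png',4.2)
E
```

```text
top cap 217 [ 0.567 -0.287  0.106] (567.6, -288.1, 54.6, 51.6, 89.8)
top jarshoulder 114 [ 0.559 -0.279  0.068] (567.1, -288.2, 63.7, 64.9, 70.3)
top brace 1012 [0.505 0.068 0.044] (491.1, 45.1, 140.4, 264.7, 8.5)
top oj 113 [0.519 0.003 0.109] (519.6, 3.4, 39.6, 39.9, 89.0)
top floor 851 [ 0.4  0.2 -0. ] (399.7, 199.9, 99.7, 99.1, 90.0)
scene cap 257 [ 0.571 -0.286  0.107] (567.1, -287.3, 54.3, 53.6, 13.6)
scene jarshoulder 246 [ 0.584 -0.282  0.069] (567.6, -287.6, 66.1, 63.1, 71.0)
scene brace 1242 [0.515 0.069 0.044] (506.0, 46.4, 129.7, 278.7, 1.8)
scene oj 136 [0.522 0.005 0.109] (519.3, 2.1, 40.8, 38.8, 74.6)
scene floor 476 [0.398 0.21  0.003] (399.9, 200.3, 100.0, 99.1, 0.1)
```

View pics/crop_top.png

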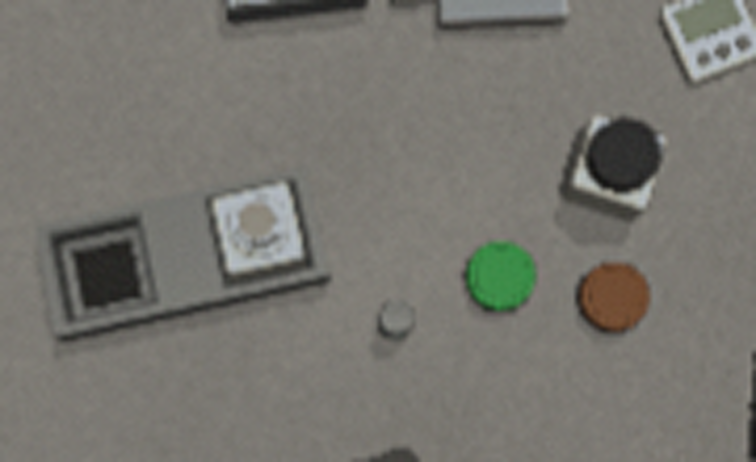

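Confirmed: the black cap on the white jar is at crop (623,155), brown at (615,297), green at (502,276). The free socket is at crop (107,272) on the left and the open jar at (258,225). Next I'll fit the brace and work out the approach.

```bash
cat >> h.py <<'E'
def shift(xyz):
    s=read_state(); T=R.from_rotvec(s["ee_rot"]).as_matrix()
    return (T.T@(np.array(xyz)-s["eef_pos"])*100).round(2)
def tyaw():
    T=R.from_rotvec(read_state()["ee_rot"]).as_matrix(); return np.degrees(np.arctan2(T[1,1],T[0,1])).round(2), T.round(3)
def brace(W,show=''):
    with np.errstate(invalid='ignore'):
        m=(sel(W,.505,.065,.15,.038,.05)).astype(np.uint8)
    n,l,st,_=cv2.connectedComponentsWithStats(m); k=1+np.argmax(st[1:,4]); P=W[l==k]; print(show,'brace',len(P),rect(P)); return P
E
python3 - <<'E'
from h import *
print(tyaw(), shift([.5675,-.288,.25]))
for n in ["top","scene"]:
    c,p,d,W=cloud(n); brace(W,n)
print(get_calibration("wrist"))
E
```

```text
(np.float64(-65.43), array([[ 0.909,  0.416, -0.   ],
       [ 0.416, -0.909,  0.   ],
       [-0.   , -0.   , -1.   ]])) [ 39.64 -12.71   0.63]
top brace 882 (506.2, 66.4, 96.4, 226.0, 11.1)
scene brace 1090 (503.5, 68.0, 99.7, 227.2, 11.5)
{'fovy': 63.304766410147984, 'cx': 256.8730891570579, 'cy': 196.96306771792933, 'k1': -0.06939286994466251, 'xyz': array([ 0.32237754, -0.53930609,  0.37493604]), 'rotation': array([-0.24489381,  0.15820084, -1.13372304])}
```

```bash
python3 -m handwheel '[[4,-1.3,0,0,1],[8,-2.6,0,0,1],[12,-3.9,0,0,1],[16,-5.1,0,0,1],[20,-6.4,0,0,1],[24,-7.7,0,0,1],[28,-9,0,0,1],[32,-10.3,0,0,1],[36,-11.5,0,0,1],[39.6,-12.7,0.6,0,1],[39.6,-12.7,0.6,0,1],[39.6,-12.7,0.6,0,1],[39.6,-12.7,0.6,0,1]]'
python3 - <<'E'
from h import *
c,p,d,W=cloud("wrist"); save(p,'w1.png')
for nm,a in dict(cap=(.567,-.29,.06,.098,.12),sh=(.567,-.29,.07,.06,.08)).items():
    m=sel(W,*a); P=W[m]
    if len(P)>5: print(nm,len(P),P.mean(0).round(4),rect(P))
print(tyaw()[0],read_state()["eef_pos"])
E
```

```text
time: 1.98
eef_pos: [0.567, -0.2881, 0.25]
ee_rot: [-3.069, -0.67, 0.001]
wrist_force: [-1.0, -1.2, 0.5]
gripper_width: 0.0853
cap 3153 [ 0.5657 -0.2855  0.1071] (564.8, -286.0, 55.5, 55.4, 58.1)
sh 1064 [ 0.5803 -0.2792  0.0697] (564.0, -285.9, 63.6, 64.6, 70.3)
-65.44 [ 0.56666889 -0.28871651  0.25023164]
```

View pics/w1.png

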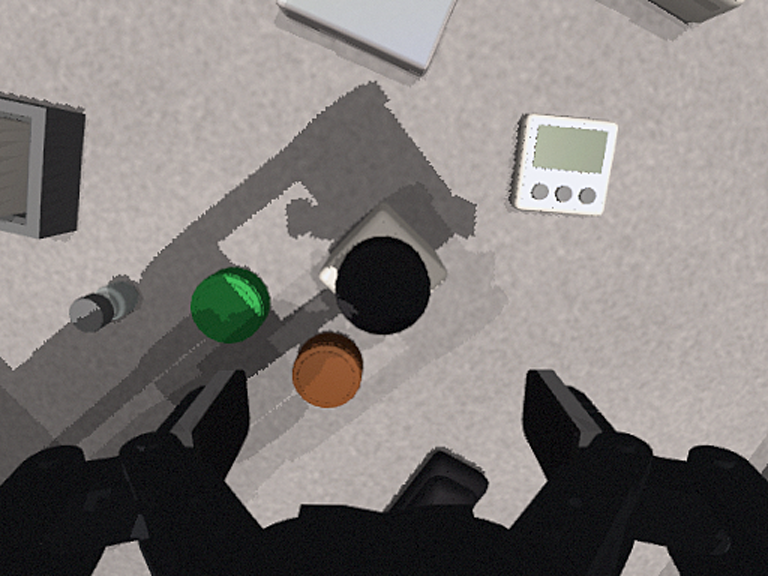

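Wrist view: the black cap is at (383,285), midway between the fingers (columns 245 and 525). Brown at (327,375) and green at (230,305) are clear of the fingers. Going down to grip.

```bash
python3 -m handwheel '[[0,-0.1,3.5,0,1],[0,-0.1,7,0,1],[0,-0.1,10.5,0,1],[0,-0.1,13.5,0,1],[0,-0.1,15,0,1],[0,-0.1,15,0,1],[0,-0.1,15,0,0],[0,-0.1,15,0,0],[0,-0.1,15,0,0],[0,-0.1,15,0,0],[0,-0.1,15,0,0],[0,-0.1,15,0,0],[0,-0.1,15,0,0]]'
```

```text
time: 3.12
eef_pos: [0.5672, -0.2873, 0.1019]
ee_rot: [3.069, 0.668, 0.002]
wrist_force: [-2.6, 4.4, 7.9]
gripper_width: 0.0545
```

```bash
python3 -m handwheel '[[0,0,0,0,0],[0,0,0,0,0],[0,0,-1,0,0],[0,0,-3,0,0],[0,0,-6,0,0],[0,0,-9,0,0],[0,0,-12,0,0],[0,0,-15,0,0],[0,0,-17,0,0],[0,0,-17,0,0],[0,0,-17,0,0]]'
python3 - <<'E'
from h import *
s=read_state(); x,y,z=s["eef_pos"]; print(tyaw()[0],s["joint_pos"].round(2))
for n in ["top","scene","wrist"]:
    c,p,d,W=cloud(n)
    for nm,a in dict(cap=(x,y,.06,z-.01,z+.02),sh=(x,y,.07,z-.04,z-.026)).items():
        P=W[sel(W,*a)]
        if len(P)>20: print(n,nm,len(P),P.mean(0).round(4),rect(P))
    if n=="scene": save(p[120:240,100:260],'s2.png',4)
print(shift([.492,.133,z]))
E
```

```text
time: 4.03
eef_pos: [0.5672, -0.2876, 0.2714]
ee_rot: [3.068, 0.668, 0.003]
wrist_force: [-1.2, 0.9, -4.5]
gripper_width: 0.0544
-65.43 [-0.47  0.36  1.6  -0.    1.19  0.67]
top cap 63 [ 0.5488 -0.2922  0.2745] (549.6, -292.4, 17.9, 45.4, 13.2)
scene cap 444 [ 0.5734 -0.2851  0.2742] (569.8, -288.7, 59.0, 68.2, 59.9)
scene sh 244 [ 0.5817 -0.2824  0.2372] (567.1, -288.0, 64.6, 62.0, 72.0)
wrist cap 16133 [ 0.568  -0.2853  0.2743] (571.8, -284.9, 66.8, 72.8, 67.5)
wrist sh 2955 [ 0.585  -0.2766  0.235 ] (582.6, -277.6, 43.0, 85.1, 25.4)
[ 10.75 -41.25  -0.24]
```

View pics/s2.png

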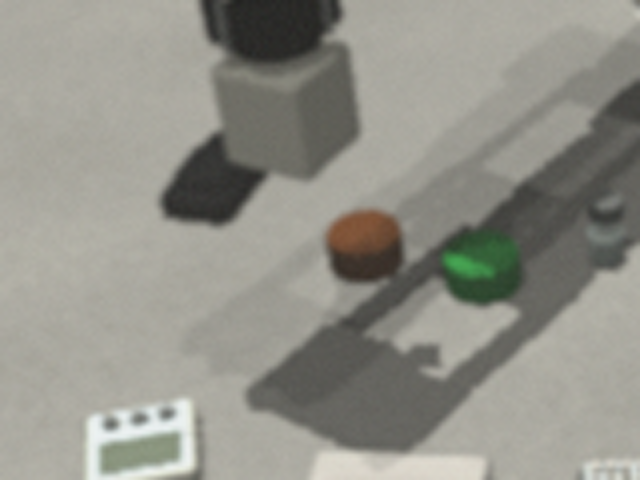

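The crop shows the white jar hanging upright under the black cap (crop 290,110), clear of the brown cap (365,245). Next I'll go to a point short of the brace, turning about 31° on the way, and look at the socket with the wrist camera.

```bash
python3 -m handwheel '[[0.1,-2,0,0,0],[0.2,-5,0,-0.05,0],[0.3,-8.5,0,-0.1,0],[0.4,-12,0,-0.16,0],[0.5,-15.5,0,-0.22,0],[0.6,-19,0,-0.28,0],[0.7,-22.5,0,-0.34,0],[0.8,-26,0,-0.4,0],[0.9,-29.5,0,-0.46,0],[1,-32.5,0,-0.52,0],[1.2,-34.5,0,-0.54,0],[1.2,-35.5,0,-0.54,0],[1.2,-35.5,0,-0.54,0],[1.2,-35.5,0,-0.54,0]]'
python3 - <<'E'
from h import *
s=read_state(); print(tyaw()[0],s["joint_pos"].round(2))
for n in ["wrist","top","scene"]:
    c,p,d,W=cloud(n); P=brace(W,n); np.savez('pics/'+n+'3.npz',W=W,p=p)
    P=W[sel(W,.5195,.003,.05,.1,.13)]
    if len(P)>20: print(n,len(P),P.mean(0).round(4),rect(P))
    x,y,z=s["eef_pos"]; P=W[sel(W,x,y,.08,z-.04,z-.026)]
    if len(P)>20: print(n,'sh',len(P),P.mean(0).round(4),rect(P))
    if n=='wrist': save(p,'w3.png')
E
```

```text
time: 5.35
eef_pos: [0.4299, 0.0403, 0.2696]
ee_rot: [2.779, 1.464, -0.002]
wrist_force: [-0.1, 0.1, -3.4]
gripper_width: 0.0548
-34.45 [ 0.09  0.03  2.01 -0.    1.11  0.69]
wrist brace 9982 (503.4, 69.2, 93.2, 227.1, 11.3)
wrist 1571 [0.5147 0.0079 0.1095] (517.0, 6.8, 41.2, 44.4, 21.4)
wrist sh 3169 [0.4426 0.0584 0.2358] (440.7, 56.4, 43.3, 86.0, 55.9)
top brace 112 (527.2, -34.7, 94.6, 25.7, 3.4)
top sh 69 [0.4101 0.0225 0.2355] (407.1, 26.1, 26.1, 68.9, 37.3)
scene brace 1098 (505.3, 68.7, 97.5, 228.6, 11.5)
scene 139 [0.5222 0.0047 0.1084] (518.9, 2.9, 40.4, 37.7, 82.5)
scene sh 205 [0.4503 0.0352 0.2364] (431.0, 36.3, 70.1, 63.2, 11.3)
```

View pics/w3.png

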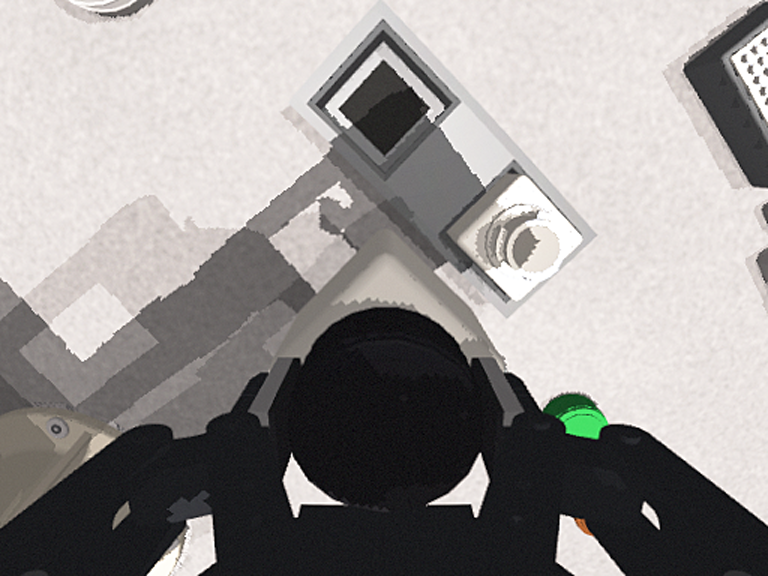

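The wrist view shows the free socket clearly at (383,105), the open jar at (520,240), and the held jar's corner pointing along the brace at (385,230). Measuring the socket and held jar in the same camera.

Run:
```python
from h import *
from scipy.ndimage import binary_dilation
s=read_state(); T=s["eef_pos"]
W=np.load('pics/wrist3.npz')['W']; p=np.load('pics/wrist3.npz')['p']
th=np.radians(11.3); c0=np.array([.5035,.0692])
ex=np.array([np.cos(th),np.sin(th)]); ey=np.array([-np.sin(th),np.cos(th)])
a=(W[...,:2]-c0)@ex; b=(W[...,:2]-c0)@ey
with np.errstate(invalid='ignore'): m=(abs(a)<.037)&(abs(b-.067)<.037)&(W[...,2]<.036)&(W[...,2]>.0)
P=W[m]; print('hole',len(P),rect(P),'floor z',np.percentile(P[:,2],[5,50,95]).round(3))
for lo,hi in((.0,.013),(.02,.036)):
    Q=P[(P[:,2]>lo)&(P[:,2]<hi)]; print(lo,len(Q),rect(Q))
# nominal from open jar/brace
print('nominal hole0',c0+.067*ey)
with np.errstate(invalid='ignore'): top=(abs(a)<.05)&(abs(b)<.12)&(W[...,2]>.038)&(W[...,2]<.05)
print('a,b range',np.percentile(a[top],[.3,99.7]).round(4),np.percentile(b[top],[.3,99.7]).round(4), 'z',np.median(W[top][:,2]).round(4))
# cap top: black pixels, plane
with np.errstate(invalid='ignore'): k=(np.hypot(W[...,0]-T[0],W[...,1]-T[1])<.05)&(W[...,2]>T[2]-.005)&(W[...,2]<T[2]+.012)
Z=W[k][:,2]; print('z',np.histogram(Z,12))
# jar shoulder two edges
with np.errstate(invalid='ignore'): k=(np.hypot(W[...,0]-T[0],W[...,1]-T[1])<.06)&(abs(W[...,2]-T[2]+.035)<.006)&(p.min(-1)>60)
P=W[k]; 
h=cv2.convexHull((P[:,:2]*1000).astype(np.float32))[:,0]; q=cv2.approxPolyDP(h.reshape(-1,1,2),3,True)[:,0]; print('shoulder poly',q.round(1).tolist(),P[:,2].mean().round(4))
```

```text
hole 4243 (490.7, 133.2, 69.0, 68.9, 11.5) floor z [0.008 0.01  0.027]
0.0 3721 (490.7, 133.5, 68.8, 68.6, 11.1)
0.02 358 (490.9, 133.2, 68.6, 68.9, 11.6)
nominal hole0 [0.49037161 0.13490118]
a,b range [-0.0461  0.0459] [-0.1126  0.1128] z 0.0458
z (array([ 216,  217,  213,  354,  334,  322, 3945, 7877,  569,  187,  176,
        150]), array([0.26496788, 0.26638382, 0.26779976, 0.26921569, 0.27063163,
       0.27204757, 0.27346351, 0.27487944, 0.27629538, 0.27771132,
       0.27912726, 0.2805432 , 0.28195913]))
shoulder poly [[464.20001220703125, 14.5], [452.29998779296875, 74.69999694824219], [393.20001220703125, 63.0]] 0.2357
```

Run:
```python
from h import *
s=read_state(); T=s["eef_pos"]; th=np.radians(11.3); ex=np.array([np.cos(th),np.sin(th)]); ey=np.array([-np.sin(th),np.cos(th)])
print('T',T.round(4),'T in ex,ey',T[:2]@ex,T[:2]@ey)
for n in ['wrist','scene','top']:
    W=np.load(f'pics/{n}3.npz')['W']
    for nm,z0,z1 in(('shoulder',T[2]-.039,T[2]-.031),('side',T[2]-.10,T[2]-.045)):
        P=W[sel(W,T[0],T[1],.06,z0,z1)]
        if len(P)<30: continue
        for e,k in((ex,'x'),(ey,'y')):
            q=(P[:,:2]-T[:2])@e*1000; print(n,nm,k,len(P),np.percentile(q,[1,3,10,50,90,97,99]).round(1))
    if n=='wrist':
        P=W[sel(W,T[0],T[1],.045,T[2]+.003,T[2]+.0065)]; tx=np.array([.566,.824]); ty=np.array([.824,-.566])
        for e in(tx,ty): q=(P[:,:2]-T[:2])@e*1000; print('cap',np.percentile(q,[.5,2,5,95,98,99.5]).round(1))
```

```text
T [0.4305 0.0396 0.27  ] T in ex,ey 0.4298720742698444 -0.04551140914581941
wrist shoulder x 3111 [-23.9 -19.2 -10.   21.9  28.7  29.5  29.7]
wrist shoulder y 3111 [-25.5 -19.3 -11.1  22.8  30.5  31.3  31.6]
wrist side x 1539 [-27.6 -25.2 -16.3  27.7  29.7  29.8  29.8]
wrist side y 1539 [-26.  -23.5 -14.5  30.2  32.   32.1  32.2]
cap [-27.1 -25.1 -22.1  21.7  23.8  25.2]
cap [-34.3 -27.7 -24.5  21.9  25.2  31.3]
scene shoulder x 156 [-27.8 -23.2  -8.4  23.9  30.8  32.5  33.6]
scene shoulder y 156 [-34.5 -34.2 -32.6 -12.7  23.   26.5  27.5]
scene side x 481 [-22.3 -18.1  13.5  29.7  32.   33.1  33.9]
scene side y 481 [-35.  -34.7 -34.2  -8.6  20.7  25.8  27.2]
top shoulder x 53 [-32.4 -31.9 -30.5 -26.9 -12.3  -5.2  -2.1]
top shoulder y 53 [-34.2 -33.4 -32.2 -18.8  13.3  20.4  23.4]
top side x 43 [-33.8 -33.4 -33.2 -30.7 -29.9 -29.3  -9.7]
top side y 43 [-34.5 -32.3 -28.7  -1.9  17.5  21.7  23.9]
```

```bash
python3 -m handwheel '[[2.5,-0.1,0,0,0],[5.5,-0.2,0,0,0],[8.5,-0.3,0,0,0],[11.4,-0.3,0,0,0],[11.4,-0.3,2.5,0,0],[11.4,-0.3,5.5,0,0],[11.4,-0.3,8.5,0,0],[11.4,-0.3,10.5,0,0],[11.4,-0.3,10.5,0,0],[11.4,-0.3,10.5,0,0],[11.4,-0.3,10.5,0,0]]'
cat > rel.py <<'E'
from h import *
s=read_state(); T=s["eef_pos"]; th=np.radians(11.3); ex=np.array([np.cos(th),np.sin(th)]); ey=np.array([-np.sin(th),np.cos(th)])
print('T',T.round(4),'yaw',tyaw()[0])
for n in ['wrist','scene','top']:
    c,p,d,W=cloud(n); save(p[100:260,220:420] if n=='scene' else p,f'{n}{s["time"]:.1f}.png',3 if n=='scene' else 1.5)
    a=(W[...,:2]-T[:2])@ex*1000; b=(W[...,:2]-T[:2])@ey*1000; z=W[...,2]
    with np.errstate(invalid='ignore'):
        for nm,m in (('brace',(abs(a)<60)&(b<60)&(b>-200)&(z>.040)&(z<.05)),('jarsides',(abs(a)<40)&(abs(b)<42)&(z>.065)&(z<T[2]-.045)),('shoulder',(abs(a)<40)&(abs(b)<42)&(abs(z-T[2]+.035)<.004))):
            if m.sum()<40: continue
            f=lambda q:np.percentile(q,[1,3,97,99]).round(1)
            print(n,nm,m.sum(),'x',f(a[m]),'y',f(b[m]),'z',np.median(z[m]).round(4),rect(W[m])[4])
E
python3 rel.py; ls pics
```

```text
time: 6.42
eef_pos: [0.4934, 0.1358, 0.1664]
ee_rot: [2.781, 1.461, 0.002]
wrist_force: [0.3, -1.3, -4.2]
gripper_width: 0.0543
T [0.4934 0.1358 0.1664] yaw -34.55
wrist brace 6048 x [-47.5 -44.2  42.2  42.5] y [-144.7 -136.3   44.5   45.3] z 0.0458 11.2
wrist jarsides 1506 x [-27.1 -24.5  30.4  30.4] y [-26.9 -24.1  31.7  31.8] z 0.1003 56.1
wrist shoulder 3212 x [-25.5 -19.3  30.   30.3] y [-25.5 -19.6  31.   31.3] z 0.1332 55.3
scene brace 889 x [-47.6 -44.4  45.   45.8] y [-181.5 -179.4   38.    42.6] z 0.0457 10.0
scene jarsides 463 x [-25.  -20.4  33.3  33.7] y [-34.8 -34.4  26.3  27.9] z 0.095 59.5
scene shoulder 158 x [-27.8 -22.3  32.8  33.6] y [-34.3 -33.8  27.1  28.4] z 0.1327 10.1
top brace 531 x [-45.6 -44.5  44.4  46.1] y [-182.5 -180.7  -49.7  -47.6] z 0.0448 11.6
crop_top.png
s2.png
scene0.png
scene3.npz
scene6.4.png
top0.png
top3.npz
top6.4.png
w1.png
w3.png
wrist3.npz
wrist6.4.png
```

```bash
python3 -m handwheel '[[-0.1,-0.15,0,0,0],[-0.1,-0.15,1,0,0],[-0.1,-0.15,1.7,0,0],[-0.1,-0.15,2.1,0,0],[-0.1,-0.15,2.5,0,0],[-0.1,-0.15,2.5,0,0],[-0.1,-0.15,2.5,0,0]]'; python3 -c "
from h import *
s=read_state();print(s['eef_pos'],s['wrist_force'],s['moment'])"
```

```text
time: 7.15
eef_pos: [0.49, 0.1361, 0.1397]
ee_rot: [-2.78, -1.463, 0.001]
wrist_force: [-0.2, -0.2, -4.0]
gripper_width: 0.0545
[0.49002117 0.13609829 0.13965821] [-0.16358974 -0.16667729 -3.98655321] [ 0.03728107 -0.1617646   0.02021415]
```

```bash
python3 -m handwheel '[[0,0,0.6,0,0],[0,0,1.2,0,0],[0,0,1.8,0,0],[0,0,2.3,0,0],[0,0,2.7,0,0],[0,0,2.7,0,0],[0,0,2.7,0,0]]'; python3 rel.py
```

```text
time: 7.73
eef_pos: [0.4901, 0.1361, 0.1129]
ee_rot: [-2.78, -1.463, 0.001]
wrist_force: [1.1, -0.4, -4.2]
gripper_width: 0.0545
T [0.4901 0.1361 0.1129] yaw -34.49
wrist brace 9104 x [-43.8 -40.   45.3  45.7] y [-102.3  -96.3   43.7   44.4] z 0.0459 11.3
wrist jarsides 131 x [-25.9 -22.5  30.2  30.2] y [-26.9 -24.4  30.9  31. ] z 0.0664 56.2
wrist shoulder 3083 x [-23.3 -18.8  29.9  30.1] y [-26.9 -20.5  30.5  30.8] z 0.0797 56.4
scene brace 950 x [-44.6 -40.7  47.9  48.9] y [-182.4 -180.1   36.5   41.5] z 0.0455 10.8
scene shoulder 153 x [-29.4 -26.9  32.4  32.9] y [-35.3 -34.8  26.1  27.4] z 0.0793 9.9
top brace 520 x [-42.4 -41.4  48.3  49.2] y [-183.7 -182.1  -52.4  -50.7] z 0.0444 11.1
```

```bash
python3 -m handwheel '[[0,0,0.08,0,0],[0,0,0.16,0,0],[0,0,0.2,0,0],[0,0,0.2,0,0],[0,0,0.2,0,0]]'
```

```text
time: 8.3
eef_pos: [0.4904, 0.1362, 0.1114]
ee_rot: [-2.78, -1.463, -0.0]
wrist_force: [-0.2, -0.1, -3.3]
gripper_width: 0.0545
```

```bash
python3 -m handwheel '[[0,0,0.05,0,0],[0,0,0.1,0,0],[0,0,0.15,0,0],[0,0,0.15,0,0],[0,0,0.15,0,0]]'
```

```text
time: 8.72
eef_pos: [0.4906, 0.1362, 0.1099]
ee_rot: [2.78, 1.463, 0.001]
wrist_force: [0.4, 0.1, 0.3]
gripper_width: 0.0548
```

```bash
python3 -m handwheel '[[0,0,0.05,0,0],[0,0,0.1,0,0],[0,0,0.1,0,0],[0,0,0.1,0,0]]'; python3 -c "
from h import *
s=read_state();print(s['eef_pos'],s['wrist_force'],s['moment'],s['joint_pos'].round(2))
c,p,d,W=cloud('wrist');z=W[sel(W,*s['eef_pos'][:2],.06,.07,.085)][:,2];print(np.median(z))
c,p,d,W=cloud('scene');save(p[100:260,220:420],'s9.png',4)"
```

```text
time: 9.05
eef_pos: [0.4908, 0.1363, 0.1098]
ee_rot: [2.78, 1.463, 0.001]
wrist_force: [-3.9, -1.4, 12.5]
gripper_width: 0.0546
[0.49080344 0.13626333 0.10983065] [-3.86379394 -1.41631444 12.48453871] [-0.315374    0.39673113  0.00935741] [ 0.27  0.37  2.   -0.    0.77  0.87]
0.07799797569481565
```

View pics/s9.png

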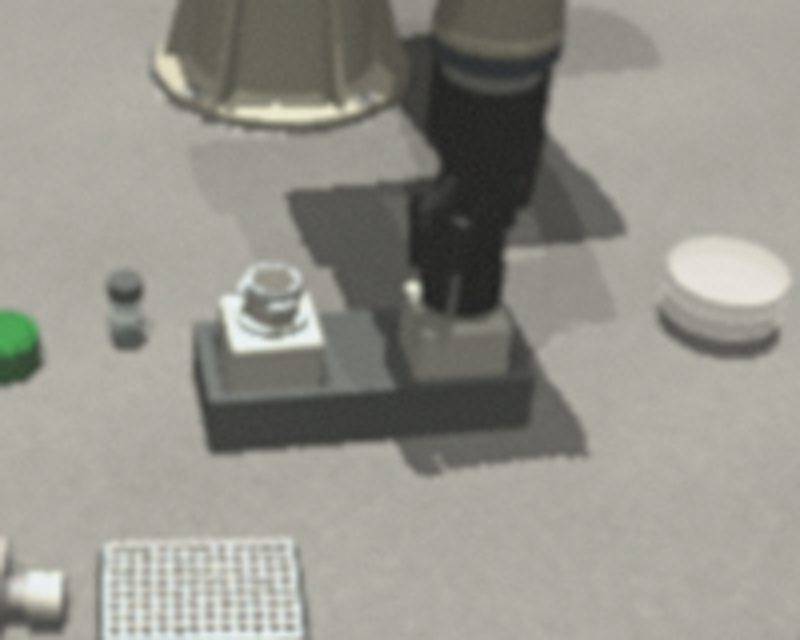

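Seated: in the crop the jar stands in the right-hand socket (455,345) at the same height as the open jar (270,345). The shoulder is at 78 mm and there is contact force. Unscrewing in stages.

```bash
python3 -m handwheel '[[0,0,-0.05,-0.05,0],[0,0,-0.05,-0.13,0],[0,0,-0.05,-0.21,0],[0,0,-0.05,-0.29,0],[0,0,-0.05,-0.37,0],[0,0,-0.05,-0.45,0],[0,0,-0.05,-0.5,0],[0,0,-0.05,-0.5,0]]'; python3 -c "
from h import *
s=read_state();print(s['eef_pos'],s['wrist_force'],s['moment'],tyaw()[0])"
```

```text
time: 9.82
eef_pos: [0.4914, 0.1357, 0.1099]
ee_rot: [2.327, 2.108, 0.002]
wrist_force: [1.8, -4.6, 5.2]
gripper_width: 0.0543
[0.49137664 0.13573193 0.10992941] [ 1.81238324 -4.63962377  5.22398128] [-0.73287482 -0.32996941 -0.19630878] -5.66
```

```bash
python3 -m handwheel '[[0,0,0,-0.08,0],[0,0,0,-0.16,0],[0,0,0,-0.24,0],[0,0,0,-0.32,0],[0,0,0,-0.4,0],[0,0,0,-0.48,0],[0,0,0,-0.55,0],[0,0,0,-0.58,0],[0,0,0,-0.58,0]]'
python3 - <<'E'
from h import *
s=read_state();print(s['eef_pos'],s['wrist_force'],s['moment'],tyaw()[0])
c,p,d,W=cloud('wrist'); save(p,'w10.png',1.2)
P=W[sel(W,*s['eef_pos'][:2],.06,.07,.085)]; print(rect(P),np.median(P[:,2]))
E
```

```text
time: 10.57
eef_pos: [0.4902, 0.1355, 0.1099]
ee_rot: [1.63, 2.686, -0.002]
wrist_force: [-4.1, -5.6, 10.9]
gripper_width: 0.0546
[0.49022106 0.1354829  0.10993044] [-4.13414643 -5.6458007  10.94888089] [-0.85047901  0.44406457 -0.21532789] 27.49
(486.6, 148.9, 64.3, 33.8, 16.5) 0.07823489495074484
```

View pics/w10.png

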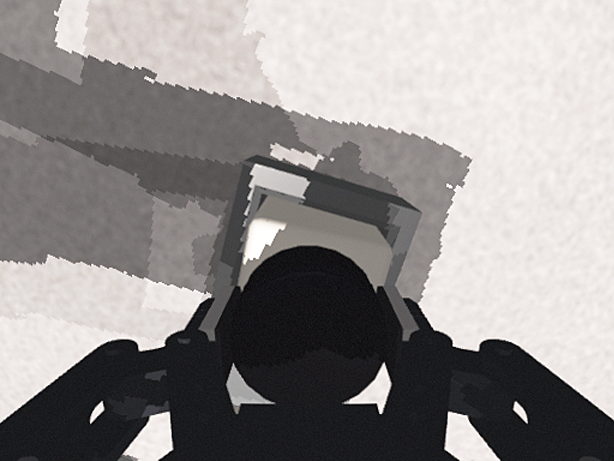

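The view shows the jar (315,235) still in its socket and turned only about 5° against the socket's play, so the thread is at about 0.99. A little more turn, then a cautious lift.

```bash
python3 -m handwheel '[[0,0,0,-0.07,0],[0,0,0,-0.07,0],[0,0,-0.15,-0.07,0],[0,0,-0.3,-0.07,0],[0,0,-0.5,-0.07,0],[0,0,-0.5,-0.07,0]]'
python3 - <<'E'
from h import *
s=read_state();print(s['eef_pos'],s['wrist_force'],s['moment'],tyaw()[0])
c,p,d,W=cloud('wrist')
P=W[sel(W,*s['eef_pos'][:2],.06,.07,.09)]; print(rect(P),np.median(P[:,2]))
E
```

```text
time: 11.12
eef_pos: [0.4901, 0.136, 0.1143]
ee_rot: [-1.537, -2.739, 0.001]
wrist_force: [-2.0, -3.3, -0.1]
gripper_width: 0.055
[0.4900937  0.13601049 0.11433477] [-2.01818749 -3.2570699  -0.11698558] [-0.4917516   0.24616336 -0.12747432] 31.39
(487.2, 147.0, 64.3, 37.7, 15.5) 0.07844342376312469
```

```bash
python3 -m handwheel '[[0,0,-0.4,0,0],[0,0,-0.9,0,0],[0,0,-1.4,0,0],[0,0,-1.9,0,0],[0,0,-2.4,0,0],[0,0,-2.8,0,0],[0,0,-3.2,0,0],[0,0,-3.2,0,0],[0,0,-3.2,0,0]]'
python3 - <<'E'
from h import *
s=read_state();T=s['eef_pos'];print(T,s['wrist_force'],tyaw()[0],s['qd'].round(3))
for n in['wrist','scene','top']:
    c,p,d,W=cloud(n)
    for nm,z0,z1 in(('sh',.074,.083),('capside',T[2]-.018,T[2]-.004),('neck',.085,.108),('rim',.106,.112)):
        P=W[sel(W,*T[:2],.05,z0,z1)]
        if len(P)>15: print(n,nm,len(P),P.mean(0).round(4),rect(P))
    if n=='scene': save(p[110:210,270:390],'s12.png',6.5)
    np.savez('pics/'+n+'12.npz',W=W,p=p)
E
```

```text
time: 11.92
eef_pos: [0.4906, 0.1362, 0.1466]
ee_rot: [1.537, 2.739, 0.001]
wrist_force: [-0.2, 0.6, -0.4]
gripper_width: 0.0544
[0.49055577 0.13624466 0.14658606] [-0.17403093  0.61296449 -0.43425117] 31.4 [-0.001  0.007  0.006 -0.    -0.004  0.001]
wrist sh 2749 [0.4803 0.1517 0.0782] (489.1, 138.5, 64.0, 53.3, 15.1)
wrist capside 1626 [0.4813 0.1513 0.1364] (481.8, 150.8, 82.5, 20.5, 31.1)
wrist neck 355 [0.4797 0.1491 0.0887] (480.9, 147.6, 43.4, 14.1, 33.7)
scene sh 177 [0.508  0.1285 0.0784] (494.0, 131.1, 62.8, 64.3, 13.2)
scene capside 92 [0.5163 0.1299 0.1361] (502.6, 123.5, 82.3, 33.5, 40.9)
scene neck 133 [0.5054 0.1298 0.0959] (502.6, 129.8, 46.4, 27.8, 82.6)
scene rim 33 [0.5051 0.1296 0.1094] (503.9, 127.5, 33.5, 14.6, 72.3)
```

View pics/s12.png

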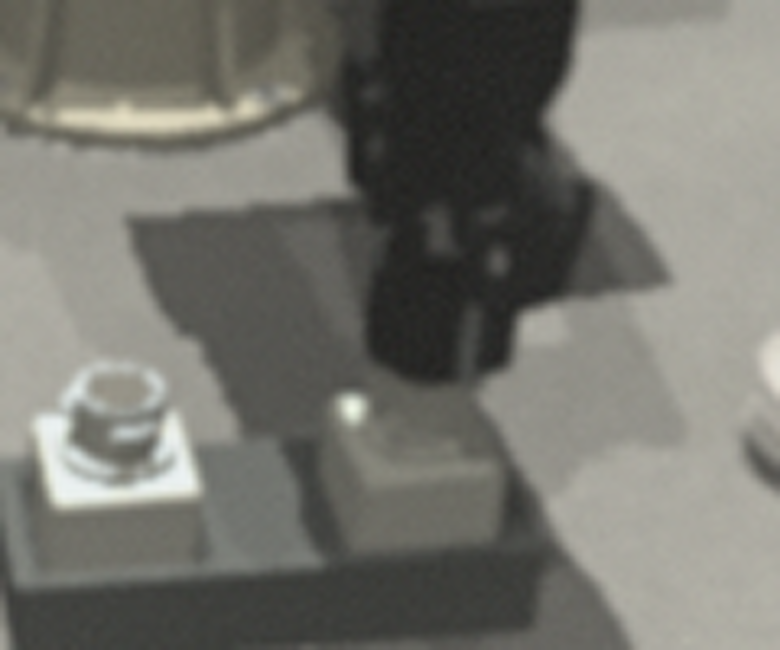

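The crop shows the black cap gripped above (445,320) with a gap to the jar, which is still seated in its socket (415,470). Now checking the centring with known-radius fits.

Run:
```python
from h import *
from scipy.optimize import least_squares
T=read_state()['eef_pos']
for n in['wrist','scene']:
    D=np.load(f'pics/{n}12.npz'); W,p=D['W'],D['p']
    for nm,r,z0,z1 in(('neck',.018,.088,.108),('cap',.028,.126,.148)):
        m=sel(W,*T[:2],.034,z0,z1)
        if nm=='cap': m&=(p.max(-1)<60)
        P=W[m][:,:2]
        if len(P)<20: continue
        f=least_squares(lambda q:np.hypot(*(P-q).T)-r,T[:2],loss='soft_l1',f_scale=.001)
        print(n,nm,len(P),(f.x*1000).round(1),'rel T',((f.x-T[:2])*1000).round(1),'res',np.median(abs(np.hypot(*(P-f.x).T)-r)*1000).round(2))
    P=W[sel(W,*T[:2],.055,.074,.083)&(p.min(-1)>40)]
    for th in (13,15):
        t=np.radians(th); 
        for e in(np.array([np.cos(t),np.sin(t)]),np.array([-np.sin(t),np.cos(t)])):
            print(n,'sh',th,np.percentile((P[:,:2]-T[:2])@e*1000,[.5,2,98,99.5]).round(1))
    if n=='wrist':
        m=sel(W,*T[:2],.04,T[2]+.001,T[2]+.012); z=W[m][:,2]; print('captop z',np.median(z))
```

```text
wrist neck 136 [488.9 136.7] rel T [-1.3  0.5] res 0.82
wrist cap 2217 [491.5 135.1] rel T [ 1.3 -1. ] res 0.32
wrist sh 13 [-32.5 -31.9  28.8  30.2]
wrist sh 13 [-21.1 -14.2  28.6  29.1]
wrist sh 15 [-32.2 -31.7  29.4  30.6]
wrist sh 15 [-20.1 -13.1  28.4  28.8]
captop z 0.15209850767634134
scene neck 106 [492.9 131.8] rel T [ 2.6 -4.3] res 1.3
scene cap 114 [492.  133.3] rel T [ 1.8 -2.8] res 1.0
scene sh 13 [-27.6 -25.2  33.5  33.9]
scene sh 13 [-37.1 -36.7  24.8  26.1]
scene sh 15 [-28.5 -26.3  33.2  34. ]
scene sh 15 [-37.3 -36.6  24.4  25.3]
```

Both cameras put the jar about 2 mm to the −y side of the cap. Making a small correction, then rechecking.

```bash
python3 -m handwheel '[[-0.08,-0.04,0,0,0],[-0.16,-0.08,0,0,0],[-0.16,-0.08,0,0,0],[-0.16,-0.08,0,0,0],[-0.16,-0.08,0,0,0]]'
python3 - <<'E'
from h import *
from scipy.optimize import least_squares
T=read_state()['eef_pos']; print(T,read_state()['wrist_force'])
for n in['wrist','scene']:
    c,p,d,W=cloud(n); res={}
    for nm,r,z0,z1 in(('neck',.018,.088,.108),('cap',.028,.126,.148)):
        m=sel(W,*T[:2],.034,z0,z1)
        if nm=='cap': m&=(p.max(-1)<60)
        P=W[m][:,:2]
        f=least_squares(lambda q:np.hypot(*(P-q).T)-r,T[:2],loss='soft_l1',f_scale=.001); res[nm]=f.x*1000
        print(n,nm,len(P),res[nm].round(1))
    P=W[sel(W,*T[:2],.055,.074,.083)&(p.min(-1)>40)]; print('sh',rect(P),np.median(P[:,2]))
    P=W[sel(W,.5195,.003,.05,.1,.13)]; print('open jar',rect(P) if len(P)>9 else 0)
    if n=='scene': save(p,'s_end.png')
E
```

```text
time: 12.48
eef_pos: [0.4905, 0.1343, 0.1462]
ee_rot: [-1.538, -2.739, 0.0]
wrist_force: [-0.9, 0.3, -1.0]
gripper_width: 0.0546
[0.49050637 0.1343454  0.14620448] [-0.86277341  0.27957347 -0.99866831]
wrist neck 253 [487.6 135.7]
wrist cap 2259 [491.5 133.2]
sh (489.4, 137.1, 64.0, 55.9, 15.1) 0.07842311201029031
open jar 0
scene neck 105 [493.3 132. ]
scene cap 111 [492.8 132.4]
sh (495.5, 131.2, 63.7, 62.9, 14.0) 0.07834972330211687
open jar (517.4, 2.7, 39.7, 40.7, 82.1)
```

View pics/s_end.png

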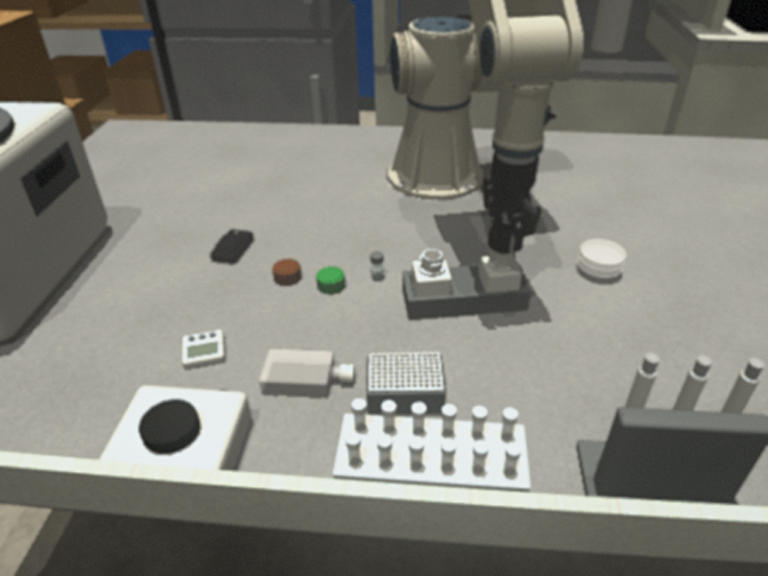

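The final scene shows the jar seated (500,272), the cap held above it (507,235), and the open jar and bystanders where they were. The scene camera has cap and neck within 1 mm of each other.

```bash
python3 -c "
from rig import *
print(close_job())"
```

```text
the job is handed in; nothing more can be done
None
```

I set the closed jar down into the free socket (hole0, +y side), unscrewed its cap about 1.15 rad anticlockwise and lifted it off level. The job is handed in at 12.5 s with the cap still gripped. I got no verdict back.

- **Seating:** the jar's shoulder reads 78 mm above the bench, which means it is fully down on the socket floor. It stayed at that height through the unscrewing and lift, turned about 4° within the socket's play.
- **Cap release:** the cap lifted with no pull on the wrist, and its lower edge is now about 12 mm above the mouth by the arm's own readings.
- **Centring:** the scene camera puts the cap within about 0.7 mm of the neck's centre. The wrist camera's neck fit disagreed, showing about 4.6 mm of offset. Few neck points were visible and it drifted between looks, so I did not act on it.
- **Bystanders:** the last scene picture shows the open jar and the other things where they were.

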